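# Bring the specimens into view, point out the amber one and take its picture

## Task

Get the amber block pictured at the imaging stand: push the sliding stage by its blue tab until it stops fully home under the camera, then point out the amber block to the colleague at the screen by holding the fingertips a finger's breadth above the middle of its top, without touching it, for a good two seconds. Then press the green button on the control box fully down to take the picture, and let go of it. Lift nothing, touch none of the specimens on the stage, leave the red button alone and disturb nothing else on the bench.

Things in the scene. Friction and masses are not known exactly. Their poses are not given: they have to be found in the camera images.
- stage (a joint): Position of the sliding specimen stage along its rail, in m: 0 at the outer end, 0.120 fully home under the camera, against a hard stop (home within 3 mm counts). It starts between 0 and 0.015 and slides with about 2 N of friction, plus some drag when moved fast; it stays where it is left and has no latch.
- stand: The fixed imaging stand: light grey baseboard 220 mm wide (x) and 18 mm high. Origin: underside of the board, below the stage centre's home place; +y is the way the stage slides home. A column 384 mm high stands at x 75, y 360 mm; a blue camera with a black ring light looks down from +y at the home place. No part of it is nearer than y = 190 mm above 100 mm height; its lowest edge there is 200 mm up. Keep the hand clear of it.
- stage_centre (a point): Centre of the stage plate's upper face, 60 mm above the bench. The plate is dark grey, 190 mm (x) by 180 mm (y) by 10 mm; an aluminium rail, 56 mm wide, its top 36 mm above the bench, runs under it along its whole travel. +y is the way the stage slides home, level; z is up.
- stage_tab (a point): Middle of the outer face (facing the stage's -y) of the upright blue push tab at the plate's -y edge, 75 mm above the bench. Same axes as stage_centre. The tab is 80 mm wide (x), 8 mm thick and spans 45 to 91 mm above the bench; the rail may lie below it, so keep the fingertips above 40 mm there.
- amber_block: The specimen to point out: an amber-orange block, 46 mm (x) by 32 mm (y) by 26 mm high, with a dark inclusion, lying loose on the stage, so that its top is 86 mm above the bench. Origin: centre of its underside; z up. It may stand at any of four places on the plate, about 80 to 95 mm apart, and rides along with the stage.
- green_block: Specimen not to be touched: green glass block, 50 (x) by 34 (y) by 26 mm high, loose on the stage. Origin: centre of its underside; z up.
- steel_disc: Specimen not to be touched: steel disc, 40 mm across, 22 mm high, loose on the stage. Origin: centre of its underside; z up.
- ceramic_tile: Specimen not to be touched: white ceramic tile, 40 by 40 by 14 mm high, loose on the stage. Origin: centre of its underside; z up.
- green_button_top (a point): Centre of the top of the round green push button (26 mm across) on the camera's control box, a fixed grey box 75 by 130 by 34 mm high with two buttons 60 mm apart. Pressed straight down. Its top is 56 mm above the bench when released.
- green_button (a joint): Travel of the green button in m: 0 released, 0.006 fully down (0.0045 counts as pressed). A spring needs about 4 N to hold it fully down and brings it back.
- red_button_top (a point): Centre of the top of the red push button beside the green one, of the same size and height. Not to be pressed.
- red_button (a joint): Travel of the red button in m, 0 released.
- reagent_bottle: Amber glass bottle with a black cap, 60 mm across, 145 mm high, standing loose on the bench. Origin: centre of its underside. Bystander.
- beaker: Glass beaker, 68 mm across, 85 mm high, standing loose on the bench. Origin: centre of its underside. Bystander.
- lens_cap: Grey lens cap, 60 mm across, 11 mm high, loose on the bench. Origin: centre of its underside. Bystander.
- lens_brush: Lens brush, 150 mm long, lying loose on the bench. Bystander.
There are look-alikes about, which are no part of the job. What is meant by the amber_block is not pink, and is the smaller of those in its own colour.

How it is judged:
On the way, in this order (a step that is already met when the one before it is completed fails the run):
1. the stage is pushed fully home under the camera (value of joint stage above 0.117 m), for 0.2 s.
2. the fingers point at the amber block: just above the middle of its top, and dwell there, with the stage home (value of joint stage above 0.117 m and horizontal distance between the grasp point and amber_block below 0.025 m and z of the grasp point in the frame of amber_block between 0.046 and 0.106 m), for 1.5 s.
3. the green button is pressed fully down, with the stage home (value of joint stage above 0.117 m and value of joint green_button above 0.0045 m), for 0.05 s.
At the end, for the whole second after the job is handed in: The stage is within 3 mm of its home stop, the green button is released again (under 1.5 mm down) after having been pressed, and all four specimens lie flat (within 0.1 rad and 4 mm) on the stage plate, within 100 mm of its centre, the amber block at rest (value of joint stage above 0.117 m and value of joint green_button below 0.0015 m and z of amber_block in the frame of stage_centre between -0.004 and 0.004 m and angle between each of amber_block, green_block, steel_disc, ceramic_tile's own z axis and vertical below 0.1 rad and horizontal distance between each of amber_block, green_block, steel_disc, ceramic_tile and stage_centre below 0.1 m and z of green_block in the frame of stage_centre between -0.004 and 0.004 m and z of steel_disc in the frame of stage_centre between -0.004 and 0.004 m and z of ceramic_tile in the frame of stage_centre between -0.004 and 0.004 m and linear speed of amber_block below 0.02 m/s); the robot touches nothing.
It fails at once if the robot touches a specimen (contact force between any of amber_block, green_block, steel_disc, ceramic_tile and the fingers above 0.3 N or contact force between any of amber_block, green_block, steel_disc, ceramic_tile and the arm above 0.3 N).
It fails at once if a specimen is lifted off the stage or tipped (z of any of amber_block, green_block, steel_disc, ceramic_tile in the frame of stage_centre above 0.008 m or angle between any of amber_block, green_block, steel_disc, ceramic_tile's own z axis and vertical above 0.2 rad).
It fails at once if the red button is pressed (value of joint red_button above 0.002 m).
It fails at once if a bystander on the bench is moved by more than 15 mm (distance of any of reagent_bottle, beaker, lens_cap, lens_brush from where it was at the start of the episode above 0.015 m).
It also fails if it takes over 58 s, if anything falls off the work surface, if the arm or the gripper's body presses on something with over 40 N, if the wrist force passes 120 N, or if a joint passes its speed limit or range.

## Robot

A 6-joint arm with a two-finger parallel gripper is mounted at the origin on the work surface. World frame = base frame: x ahead of the robot, y to its left, z up, the work surface at z = 0. Lengths are in m, angles in rad, forces in N, time in s.
With the tool pointing down it reaches from about 0.375 to 0.825 m from the base axis. Payload 5.5 kg.
Tool frame: the origin (TCP) lies at the very end of the fingers, on their centre line; the grasp point (between the pads) lies r.tcp_to_grasp behind it (r.tcp_to_grasp is the distance from the TCP to the grasp point, in m); z points along the fingers, y is the line along which they close (so a half turn about z gives the same grasp; the last joint's range is limited). The gripper opens to 85 mm and grips with 20 to 120 N. Pads are 22 mm wide; open, the fingers measure 114 mm over their backs; the gripper's body (76 mm by 85 mm) begins 54 mm behind the grasp point. The pads swing forward as they close: fully open they stand 13 mm farther back than shut.
Start: joints at [-1.202, 0.314, -0.047, 1.21, 0, 1.571], TCP at [0.216, -0.56, 0.21] pointing down, gripper open.
Joint ranges: [-2.67, 2.67], [-0.69, 1.73], [-1.03, 1.25], [-2.08, 2.16], [-1.42, 1.45], [-3.14, 3.14]. Speed limits (rad/s): [2.39, 2.39, 3.01, 3.14, 3.14, 3.14].

## Interface

Orientations are given as a rotation vector (axis times angle).
In Python, from plant import r gives the robot as it stands.
- The arm moves only by the tool arm_command, never from a script. Its argument "plan" is a list of rows, each an object with "rotation": the turn, a rotation vector about the tool's x, y, z each as a share of 0.1 rad, from -1 to 1, a list of three; "offset": the shift along the tool's x, y, z each as a share of 0.04 m, from -1 to 1, a list of three; "hand": the finger opening in mm, from 0 to 85.4. A call has 1 to 20 rows; each row shifts and turns the commanded pose from where the row before left it, along the tool's axes as they then stand; what a row does not reach is not made up. A row lasts 1/12 s, in which the tool goes at most 41.7 mm and 7.16 degrees, less where a joint would pass 70% of its speed; a pose out of reach is approached as far as the arm can. A call with a number of a shift or a turn outside -1 to 1 is refused whole. A call with a gripper value outside its range is refused whole. The fingers move at their own pace and stop on an object; "newtons" is the grip in N (left out, the last holds). Time passes only in rows, so rows that do not move let the fingers close. It gives the time, the measured TCP pose, the force, the opening and the grip force at its end, in the units of the state.
- r.observe(): the state, without advancing time (a new reading comes with each control period).
- r.get_image(name): name is "side" or "top"; returns a dict with "pixels" (480x640x3 uint8, red, green, blue), "intrinsics" (3x3 intrinsics, pixels), "k1" (the pictures are not rectified: a ray, as slopes to the right and down, at radius r is drawn at 1 + k1 r^2 times it, then the intrinsics apply), "rvec" (rotation vector, rad) and "tvec" (3), from world to camera coordinates, as OpenCV has them. Camera axes: x right, y down, z forward; pixel columns grow to the right and rows downward; lengths in m; the calibration is good to about 2 mm. A picture is of the moment at which its call begins. There is no depth.
- r.close_job(): hands the job in; it is judged then, once.
The state is a dict: "time_s": time; "q": joint angles; "qd": joint speeds; "effort": joint torques, N m; "tcp_pos": TCP position; "ee_rot": TCP orientation; "force": force on the tool from outside, world axes, zero at the start; "moment": the same for the moment, N m; "grip_width": finger opening in m; "gripper_force": force on a finger pad.
Only numpy, scipy, OpenCV 4.12 (cv2) and the standard library are available. Lean on these libraries where they do the work, as an engineer would, in place of code of your own. Each camera call takes 0.05 s, during which the arm holds its last target. There are 200 camera calls.

## Working session

There is one attempt and no reset: what is moved stays moved. The work goes in short steps, Python scripts to look and compute and a tool call to move; the robot and the scene stay as the last step left them, time stands still between calls to the robot, and variables do not carry over. Pictures are saved under pics/ and viewed, at most 10 in all, crops included, and the job is handed in when it is done.

Besides the shell and the picture viewer there is one more tool, called after ">>>" as name(argument=value, ...) on one line, values as JSON. arm_command: Moves the arm, as the interface text tells. Its arguments: {"type":"object","properties":{"plan":{"type":"array"},"newtons":{"type":"number"}},"required":["plan"]}

```bash
mkdir -p pics; cat > h.py <<'E'
import numpy as np, cv2
from plant import r
def grab(n):
    d=r.get_image(n); return d
def ray(d,u,v):
    K=np.array(d["intrinsics"]); R,_=cv2.Rodrigues(np.array(d["rvec"],float)); t=np.array(d["tvec"],float)
    xd=np.array([(u-K[0,2])/K[0,0],(v-K[1,2])/K[1,1]]); x=xd.copy()
    for _ in range(30): x=xd/(1+d["k1"]*(x@x))
    return -R.T@t, R.T@np.array([x[0],x[1],1.])
def onz(d,u,v,z):
    c,w=ray(d,u,v); return c+w*(z-c[2])/w[2]
def save(d,name,crop=None,s=1):
    im=d["pixels"][:,:,::-1]
    if crop: a,b,c,e=crop; im=im[b:e,a:c]
    cv2.imwrite("pics/"+name,cv2.resize(im,None,fx=s,fy=s,interpolation=cv2.INTER_CUBIC))
E
python3 - <<'E'
from h import *
for n in("top","side"):
    d=grab(n); save(d,n+"1.png"); np.save(n+"1.npy",d,allow_pickle=True); print(n,ray(d,320,240))
s=r.observe(); print(r.tcp_to_grasp,s["tcp_pos"],s["ee_rot"],s["time_s"],cv2.Rodrigues(np.array(s["ee_rot"]))[0])
E
```

```text
top (array([ 0.3229184 , -0.04394967,  1.19802808]), array([ 1.94289897e-01, -2.20133879e-04, -9.81024120e-01]))
side (array([-0.03109634,  0.86818769,  0.90900319]), array([ 0.41760401, -0.66339631, -0.62092883]))
0.0187 [ 0.21610121 -0.55916841  0.20880635] [-3.08688095e+00 -5.75738561e-01  4.53837984e-04] 0.1 [[ 9.32765817e-01  3.60482486e-01 -5.55468118e-04]
 [ 3.60482914e-01 -9.32764764e-01  1.40165790e-03]
 [-1.28479648e-05 -1.50765534e-03 -9.99998863e-01]]
```

View pics/top1.png

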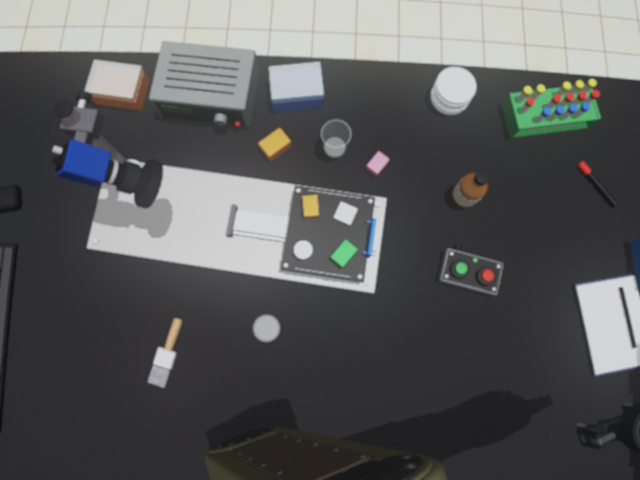

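View pics/side1.png

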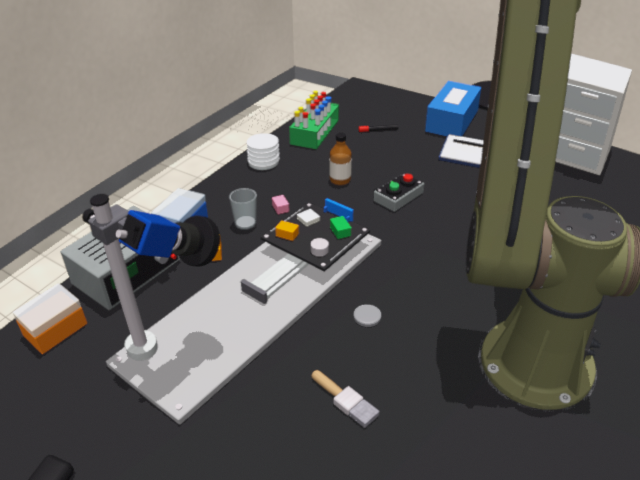

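The top view (pics/top1.png) shows the candidates for the amber block:
- Amber block on the stage, at (311,206).
- Larger amber block on the bench, at (275,144).
- Pink block, at (378,162).
- Amber bottle, at (472,188).

I choose the one on the stage, since it is the smaller in its colour. The blue tab is at (371,238), the green button at (460,268) and the red one at (487,275). The side view agrees, with the amber block at (288,230) and the tab at (338,210).

```bash
python3 - <<'E'
from h import *
T=np.load("top1.npy",allow_pickle=True).item(); S=np.load("side1.npy",allow_pickle=True).item()
save(T,"crop.png",(255,120,515,310),3)
def blob(d,lo,hi,box):
    a,b,c,e=box; hsv=cv2.cvtColor(d["pixels"],cv2.COLOR_RGB2HSV); m=cv2.inRange(hsv,lo,hi); k=np.zeros_like(m); k[b:e,a:c]=m[b:e,a:c]
    n,l,st,ce=cv2.connectedComponentsWithStats(k); i=1+np.argmax(st[1:,4]); cs=cv2.findContours((l==i).astype(np.uint8),0,2)[0][0]
    return ce[i],st[i,4],cv2.minAreaRect(cs),cv2.boxPoints(cv2.minAreaRect(cs))
am=((8,120,100),(28,255,255)); bl=((100,120,60),(125,255,255)); gr=((50,100,60),(85,255,255)); rd=((170,120,80),(180,255,255))
for nm,c,bx,z in (("amber",am,(295,190,325,220),.086),("amberBig",am,(255,125,295,160),.04),("tab",bl,(355,210,385,265),.091),("green",gr,(450,258,472,280),.056),("red",rd,(475,263,500,288),.056),("greenblk",gr,(328,235,360,270),.086)):
    ce,a,mr,bp=blob(T,*c,bx); print(nm,ce.round(1),a,[np.round(x,1) for x in mr],onz(T,*ce,z).round(4)); 
    if nm in("tab","amber","amberBig"): print(np.array([onz(T,*p,z)[:2] for p in bp]).round(4).tolist())
print("side")
for nm,c,bx,z in (("amber",am,(270,215,302,240),.08),("tab",bl,(320,195,360,222),.075),("green",gr,(385,178,402,196),.056),("red",rd,(400,170,416,186),.056)):
    try: ce,a,mr,bp=blob(S,*c,bx); print(nm,ce.round(1),a,onz(S,*ce,z).round(4))
    except Exception as e: print(nm,e)
# stage corner screws / plate corners
for p in ((296,187),(378,193),(367,282),(281,273)): print(p,onz(T,*p,.06).round(4))
for p in ((472,180),(335,140),(378,162),(266,328)): print(p,onz(T,*p,.0).round(4))
E
```

```text
amber [310.2 205.7] 317 [array([310.5, 205.5]), array([21., 15.]), np.float64(90.0)] [ 0.6167 -0.0198  0.086 ]
[[0.6396, -0.0032], [0.6412, -0.0353], [0.5949, -0.0375], [0.5933, -0.0056]]
amberBig [274.6 143.2] 617 [array([274.7, 143.2]), array([22., 29.]), np.float64(55.0)] [0.7724 0.0701 0.04  ]
[[0.7722, 0.1116], [0.8154, 0.0599], [0.7727, 0.0283], [0.7301, 0.0798]]
tab [370. 237.] 156 [array([368.7, 236.8]), array([ 7.4, 36.6]), np.float64(7.4)] [ 0.5537 -0.1488  0.091 ]
[[0.5158, -0.1346], [0.5942, -0.1421], [0.5929, -0.1576], [0.5146, -0.15]]
green [460.8 267.8] 121 [array([461. , 267.5]), array([11., 12.]), np.float64(90.0)] [ 0.503  -0.3507  0.056 ]
red [485. 269.] 1 [array([485., 269.]), array([0., 0.]), np.float64(0.0)] [ 0.5027 -0.404   0.056 ]
greenblk [343.5 253.1] 402 [array([343.4, 253. ]), array([16.8, 24.3]), np.float64(39.8)] [ 0.5175 -0.0948  0.086 ]
side
amber [286.6 229.7] 373 [ 0.6123 -0.0096  0.08  ]
tab [338.2 209. ] 404 [ 0.5563 -0.1488  0.075 ]
green [393.7 185.7] 85 [ 0.4992 -0.3404  0.056 ]
red [405. 173.] 1 [ 0.5008 -0.4136  0.056 ]
(296, 187) [0.6645 0.0142 0.06  ]
(378, 193) [ 0.6598 -0.1667  0.06  ]
(367, 282) [ 0.4623 -0.1483  0.06  ]
(281, 273) [0.4726 0.0354 0.06  ]
(472, 180) [ 0.721  -0.3939  0.    ]
(335, 140) [ 0.8029 -0.0683  0.    ]
(378, 162) [ 0.7532 -0.1714  0.    ]
(266, 328) [0.3567 0.0653 0.    ]
```

View pics/crop.png

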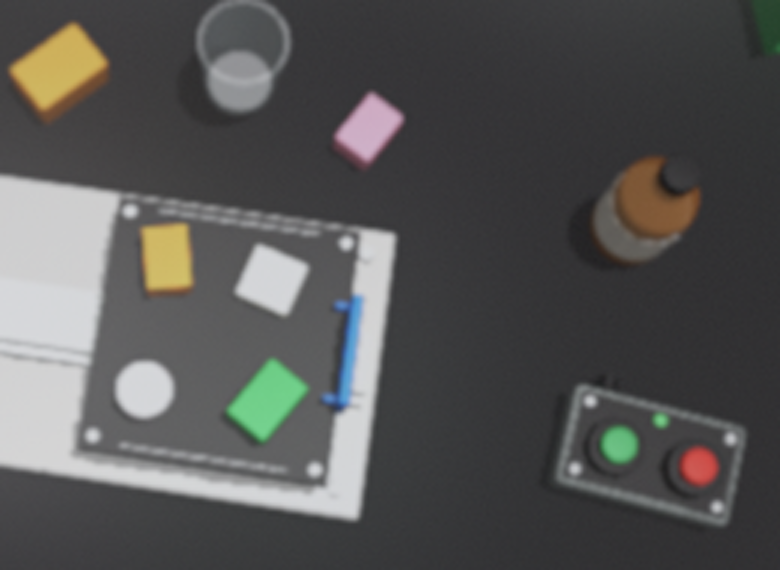

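The crop (pics/crop.png) confirms the choice. The small amber block lies on the dark plate, the larger amber block and the pink one are off it on the bench, and the stage tab, green button and red button are clear. Next I get the rail direction from the baseboard's long edges and turn the tool while closing the fingers.

```bash
python3 - <<'E'
from h import *
T=np.load("top1.npy",allow_pickle=True).item()
g=cv2.cvtColor(T["pixels"],cv2.COLOR_RGB2GRAY).astype(int)
def edge(us,v0,v1,fl):
    P=[]
    for u in us:
        col=g[v0:v1,u]; d=np.diff(col)*fl; P.append(onz(T,u,v0+np.argmax(d)+1,.018)[:2])
    P=np.array(P,np.float32); vx,vy,x,y=cv2.fitLine(P,cv2.DIST_HUBER,0,.01,.01).ravel(); s=np.sign(vy); print(vx*s,vy*s,x,y, 'rms',np.std((P-[x,y])@[-vy,vx]))
edge(range(180,285,5),150,205,1); edge(range(110,370,8),225,310,-1)
E
```

```text
0.100657254 0.99492115 0.7024864 0.19733468 rms 0.0006807684
0.10226254 0.9947575 0.47397593 0.1355304 rms 0.0006449918
```

>>> arm_command(plan=[{"rotation": [0, 0, 0.9], "offset": [0, 0, 0], "hand": 0}, {"rotation": [0, 0, 0.9], "offset": [0, 0, 0], "hand": 0}, {"rotation": [0, 0, 0.9], "offset": [0, 0, 0], "hand": 0}, {"rotation": [0, 0, 0.9], "offset": [0, 0, 0], "hand": 0}, {"rotation": [0, 0, 0.95], "offset": [0, 0, 0], "hand": 0}, {"rotation": [0, 0, 0], "offset": [0, 0, 0], "hand": 0}])

```text
time_s: 0.6
tcp_pos: [0.2162, -0.5593, 0.2091]
ee_rot: [-3.138, 0.139, 0.001]
force: [-0.3, -1.2, 0.1]
grip_width: 0.0125
gripper_force: 0.0
```

>>> arm_command(plan=[{"rotation": [0, 0, 0.13], "offset": [0.2, -0.25, 0], "hand": 0}, {"rotation": [0, 0, 0], "offset": [0.45, -0.6, 0], "hand": 0}, {"rotation": [0, 0, 0], "offset": [0.45, -0.6, 0], "hand": 0}, {"rotation": [0, 0, 0], "offset": [0.45, -0.6, 0], "hand": 0}, {"rotation": [0, 0, 0], "offset": [0.45, -0.6, 0], "hand": 0}, {"rotation": [0, 0, 0], "offset": [0.45, -0.6, 0], "hand": 0}, {"rotation": [0, 0, 0], "offset": [0.45, -0.6, 0], "hand": 0}, {"rotation": [0, 0, 0], "offset": [0.45, -0.6, 0], "hand": 0}, {"rotation": [0, 0, 0], "offset": [0.45, -0.6, 0], "hand": 0}, {"rotation": [0, 0, 0], "offset": [0.45, -0.6, 0], "hand": 0}, {"rotation": [0, 0, 0], "offset": [0.45, -0.6, 0], "hand": 0}, {"rotation": [0, 0, 0], "offset": [0.45, -0.6, 0], "hand": 0}, {"rotation": [0, 0, 0], "offset": [0.45, -0.6, 0], "hand": 0}, {"rotation": [0, 0, 0], "offset": [0.45, -0.6, 0], "hand": 0}, {"rotation": [0, 0, 0], "offset": [0.45, -0.6, 0], "hand": 0}, {"rotation": [0, 0, 0], "offset": [0.45, -0.6, 0], "hand": 0}, {"rotation": [0, 0, 0], "offset": [0.45, -0.5, 0], "hand": 0}, {"rotation": [0, 0, 0], "offset": [0, 0, 0], "hand": 0}, {"rotation": [0, 0, 0], "offset": [0, 0, 0], "hand": 0}])

```text
time_s: 2.18
tcp_pos: [0.5499, -0.1997, 0.2091]
ee_rot: [-3.138, 0.148, 0.001]
force: [0.5, 0.3, -0.2]
grip_width: 0.0002
gripper_force: 0.0
```

>>> arm_command(plan=[{"rotation": [0, 0, 0], "offset": [0, 0, 0.5], "hand": 0}, {"rotation": [0, 0, 0], "offset": [0, 0, 0.6], "hand": 0}, {"rotation": [0, 0, 0], "offset": [0, 0, 0.6], "hand": 0}, {"rotation": [0, 0, 0], "offset": [0, 0, 0.6], "hand": 0}, {"rotation": [0, 0, 0], "offset": [0, 0, 0.6], "hand": 0}, {"rotation": [0, 0, 0], "offset": [0, 0, 0.5], "hand": 0}, {"rotation": [0, 0, 0], "offset": [0, 0, 0.3], "hand": 0}, {"rotation": [0, 0, 0], "offset": [0, 0, 0], "hand": 0}, {"rotation": [0, 0, 0], "offset": [0, 0, 0], "hand": 0}])

```text
time_s: 2.93
tcp_pos: [0.548, -0.2014, 0.0612]
ee_rot: [-3.137, 0.156, 0.003]
force: [-0.5, -0.6, -0.1]
grip_width: -0.0
gripper_force: 0.0
```

```bash
python3 - <<'E'
from h import *
d=grab("side"); save(d,"s2.png",(230,100,450,290),3.5); print(r.observe()["tcp_pos"])
E
```

```text
[ 0.54904873 -0.20153124  0.06215565]
```

View pics/s2.png

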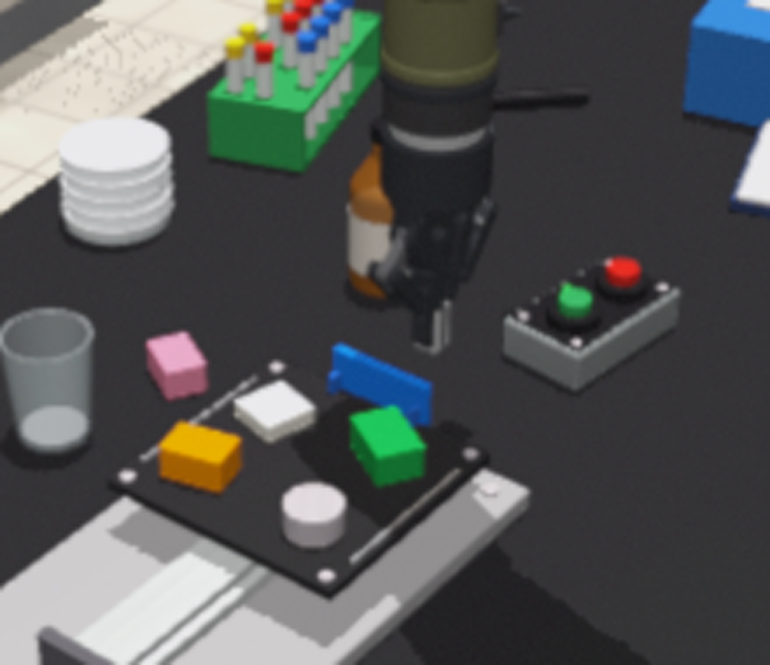

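The fingertips (crop (430,345)) are behind the blue tab (crop (380,383)) and clear of everything, so I push.

>>> arm_command(plan=[{"rotation": [0, 0, 0], "offset": [0, -0.2, 0], "hand": 0}, {"rotation": [0, 0, 0], "offset": [0, -0.2, 0], "hand": 0}, {"rotation": [0, 0, 0], "offset": [0, -0.15, 0], "hand": 0}, {"rotation": [0, 0, 0], "offset": [0, -0.1, 0], "hand": 0}, {"rotation": [0, 0, 0], "offset": [0, -0.1, 0], "hand": 0}, {"rotation": [0, 0, 0], "offset": [0, -0.1, 0], "hand": 0}, {"rotation": [0, 0, 0], "offset": [0, -0.1, 0], "hand": 0}, {"rotation": [0, 0, 0], "offset": [0, -0.1, 0], "hand": 0}, {"rotation": [0, 0, 0], "offset": [0, -0.15, 0], "hand": 0}, {"rotation": [0, 0, 0], "offset": [0, -0.2, 0], "hand": 0}, {"rotation": [0, 0, 0], "offset": [0, -0.2, 0], "hand": 0}, {"rotation": [0, 0, 0], "offset": [0, -0.2, 0], "hand": 0}, {"rotation": [0, 0, 0], "offset": [0, -0.2, 0], "hand": 0}, {"rotation": [0, 0, 0], "offset": [0, -0.2, 0], "hand": 0}, {"rotation": [0, 0, 0], "offset": [0, -0.2, 0], "hand": 0}, {"rotation": [0, 0, 0], "offset": [0, -0.2, 0], "hand": 0}, {"rotation": [0, 0, 0], "offset": [0, -0.2, 0], "hand": 0}, {"rotation": [0, 0, 0], "offset": [0, -0.2, 0], "hand": 0}])

```text
time_s: 4.48
tcp_pos: [0.5617, -0.0805, 0.0618]
ee_rot: [3.138, -0.156, 0.001]
force: [1.9, -2.6, 2.2]
grip_width: -0.0003
gripper_force: 1.6
```

>>> arm_command(plan=[{"rotation": [0, 0, 0], "offset": [0, -0.12, 0], "hand": 0}, {"rotation": [0, 0, 0], "offset": [0, -0.1, 0], "hand": 0}, {"rotation": [0, 0, 0], "offset": [0, -0.1, 0], "hand": 0}, {"rotation": [0, 0, 0], "offset": [0, -0.1, 0], "hand": 0}, {"rotation": [0, 0, 0], "offset": [0, -0.08, 0], "hand": 0}])

```text
time_s: 4.9
tcp_pos: [0.5631, -0.0611, 0.0615]
ee_rot: [-3.138, 0.156, 0.0]
force: [1.3, -1.6, 2.3]
grip_width: -0.0004
gripper_force: 1.3
```

>>> arm_command(plan=[{"rotation": [0, 0, 0], "offset": [0, -0.05, 0], "hand": 0}, {"rotation": [0, 0, 0], "offset": [0, -0.05, 0], "hand": 0}])

```text
time_s: 5.07
tcp_pos: [0.5635, -0.0574, 0.0615]
ee_rot: [3.138, -0.156, -0.0]
force: [0.5, -2.3, 1.5]
grip_width: 0.0002
gripper_force: 1.3
```

>>> arm_command(plan=[{"rotation": [0, 0, 0], "offset": [0, -0.05, 0], "hand": 0}, {"rotation": [0, 0, 0], "offset": [0, -0.05, 0], "hand": 0}])

```text
time_s: 5.23
tcp_pos: [0.5637, -0.0569, 0.0616]
ee_rot: [3.135, -0.153, -0.0]
force: [0.0, -10.5, 2.4]
grip_width: -0.0004
gripper_force: 5.2
```

Resistance jumped to 10 N with no advance, so this is the stop. I hold briefly, back off, rise and look.

>>> arm_command(plan=[{"rotation": [0, 0, 0], "offset": [0, -0.05, 0], "hand": 0}, {"rotation": [0, 0, 0], "offset": [0, 0, 0], "hand": 0}, {"rotation": [0, 0, 0], "offset": [0, 0, 0], "hand": 0}, {"rotation": [0, 0, 0], "offset": [0, 0, 0], "hand": 0}])

```text
time_s: 5.57
tcp_pos: [0.5636, -0.0569, 0.0616]
ee_rot: [3.134, -0.153, -0.001]
force: [0.7, -11.8, 1.0]
grip_width: -0.0005
gripper_force: 5.4
```

>>> arm_command(plan=[{"rotation": [0, 0, 0], "offset": [0, 0.3, 0], "hand": 0}, {"rotation": [0, 0, 0], "offset": [0, 0.5, 0], "hand": 0}, {"rotation": [0, 0, 0], "offset": [0, 0.5, 0], "hand": 0}, {"rotation": [0, 0, 0], "offset": [0, 0, -0.5], "hand": 0}, {"rotation": [0, 0, 0], "offset": [0, 0, -0.6], "hand": 0}, {"rotation": [0, 0, 0], "offset": [0, 0, -0.6], "hand": 0}, {"rotation": [0, 0, 0], "offset": [0, 0, -0.6], "hand": 0}, {"rotation": [0, 0, 0], "offset": [0, 0, -0.5], "hand": 0}, {"rotation": [0, 0, 0], "offset": [0, 0, 0], "hand": 0}])

```text
time_s: 6.32
tcp_pos: [0.5609, -0.106, 0.1775]
ee_rot: [-3.135, 0.15, -0.008]
force: [-0.2, -0.5, -0.1]
grip_width: 0.0002
gripper_force: 0.0
```

```bash
python3 - <<'E'
from h import *
am=((8,120,100),(28,255,255))
for n,bx,z in(("top",(235,185,285,230),.086),("side",(180,240,290,310),.08)):
    d=grab(n); np.save(n+"3.npy",d,allow_pickle=True)
    m=cv2.inRange(cv2.cvtColor(d["pixels"],cv2.COLOR_RGB2HSV),*am); k,l,st,ce=cv2.connectedComponentsWithStats(m)
    for i in range(1,k):
        if st[i,4]>60: print(n,ce[i].round(1),st[i],onz(d,*ce[i],z).round(4))
    if n=="top": a=d["pixels"][120:320,200:420]
    else: b=d["pixels"][150:350,150:370]
cv2.imwrite("pics/b3.png",cv2.resize(np.hstack([a,b])[:,:,::-1],None,fx=1.8,fy=1.8))
print(r.observe()["tcp_pos"],r.observe()["ee_rot"])
E
```

```text
top [123.  100.3] [ 92  80  53  29 402] [0.845  0.4189 0.086 ]
top [274.5 143.2] [258 128  33  32 625] [0.7546 0.0658 0.086 ]
top [472.7 187. ] [462 173  26  26 384] [ 0.6767 -0.3701  0.086 ]
top [259.6 198.3] [252 187  16  23 341] [0.6277 0.0895 0.086 ]
side [343.9 155.6] [336 145  15  19 176] [ 0.6689 -0.3708  0.08  ]
side [218.3 253.3] [212 242  10  19  90] [0.693  0.1401 0.08  ]
side [254.3 254. ] [242 243  25  23 414] [0.6234 0.0999 0.08  ]
side [ 55.7 331. ] [  16  307   71   47 1173] [0.8179 0.4997 0.08  ]
[ 0.5590606  -0.10565654  0.17374252] [-3.13484880e+00  1.49701504e-01 -1.21007735e-03]
```

View pics/b3.png

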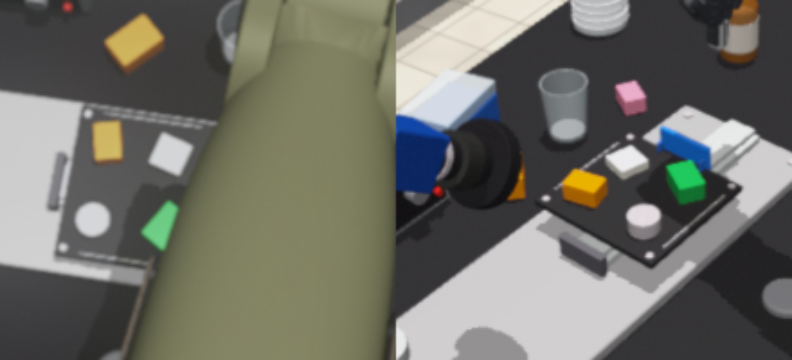

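The left half of the picture (top view) and the right half (side view) show the plate run home with all four specimens upright. The amber block is at top px (260,198), about (0.629, 0.093). I move above it, staying high.

>>> arm_command(plan=[{"rotation": [0, 0, 0], "offset": [0.12, -0.3, 0], "hand": 0}, {"rotation": [0, 0, 0], "offset": [0.13, -0.5, 0], "hand": 0}, {"rotation": [0, 0, 0], "offset": [0.13, -0.5, 0], "hand": 0}, {"rotation": [0, 0, 0], "offset": [0.13, -0.5, 0], "hand": 0}, {"rotation": [0, 0, 0], "offset": [0.13, -0.5, 0], "hand": 0}, {"rotation": [0, 0, 0], "offset": [0.13, -0.5, 0], "hand": 0}, {"rotation": [0, 0, 0], "offset": [0.13, -0.5, 0], "hand": 0}, {"rotation": [0, 0, 0], "offset": [0.13, -0.5, 0], "hand": 0}, {"rotation": [0, 0, 0], "offset": [0.13, -0.5, 0], "hand": 0}, {"rotation": [0, 0, 0], "offset": [0.11, -0.5, 0], "hand": 0}, {"rotation": [0, 0, 0], "offset": [0, -0.3, 0], "hand": 0}, {"rotation": [0, 0, 0], "offset": [0, 0, 0], "hand": 0}, {"rotation": [0, 0, 0], "offset": [0, 0, 0], "hand": 0}])

```text
time_s: 7.5
tcp_pos: [0.6193, 0.0306, 0.1779]
ee_rot: [-3.082, -0.025, 0.002]
force: [-0.7, -0.2, 0.1]
grip_width: -0.0
gripper_force: 0.0
```

The arm stopped short and the tool yawed, so I check the joints.

```bash
python3 - <<'E'
from h import *
s=r.observe(); print(np.round(s["q"],3),np.round(s["qd"],3),s["tcp_pos"].round(4) if hasattr(s["tcp_pos"],'round') else s["tcp_pos"],s["ee_rot"],s["force"],np.round(s["effort"],1)); print(cv2.Rodrigues(np.array(s["ee_rot"]))[0].round(3))
d=grab("side"); save(d,"s4.png",(130,60,430,330),2.2)
E
```

```text
[ 0.016  0.365 -0.05   1.157  0.059  3.141] [-0.013 -0.007 -0.005 -0.001 -0.004  0.   ] [0.6193 0.0306 0.1779] [-3.08215239e+00 -2.54598113e-02  1.58116692e-03] [-0.66598131 -0.16393762  0.10382214] [  0.6 -56.5  33.8  -0.    0.3   0. ]
[[ 1.     0.016 -0.002]
 [ 0.017 -0.998  0.059]
 [-0.001 -0.059 -0.998]]
```

View pics/s4.png

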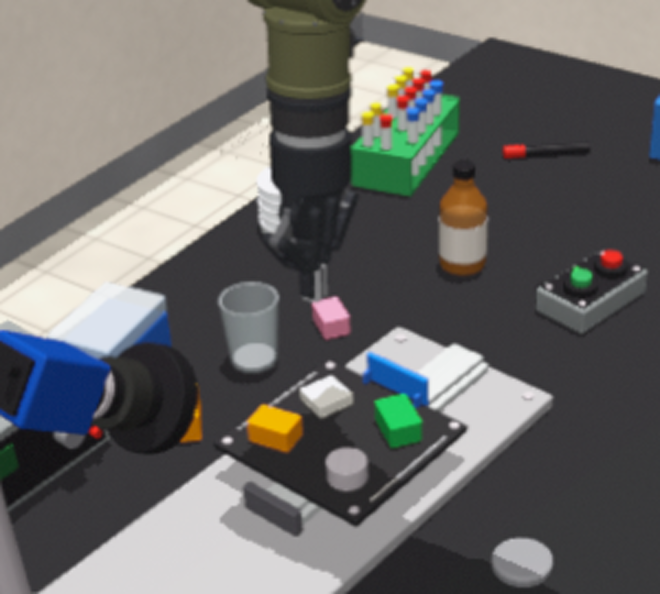

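Joint 6 is at its limit (3.141). The side crop shows the tip safely above the tile and the pink block, with nothing disturbed. I yaw the tool the other way and level it.

>>> arm_command(plan=[{"rotation": [0, 0, -0.9], "offset": [0, 0, 0], "hand": 0}, {"rotation": [0, 0, -0.9], "offset": [0, 0, 0], "hand": 0}, {"rotation": [0, 0, -0.9], "offset": [0, 0, 0], "hand": 0}, {"rotation": [0, 0, -0.9], "offset": [0, 0, 0], "hand": 0}, {"rotation": [0, 0, -0.9], "offset": [0, 0, 0], "hand": 0}, {"rotation": [0, 0, 0], "offset": [0, 0, 0], "hand": 0}, {"rotation": [0, 0, 0], "offset": [0, 0, 0], "hand": 0}])

```text
time_s: 8.13
tcp_pos: [0.6192, 0.0298, 0.1779]
ee_rot: [-3.001, -0.707, -0.019]
force: [0.2, 0.6, -0.7]
grip_width: -0.0
gripper_force: 0.0
```

```bash
python3 - <<'E'
from h import *
s=r.observe(); R=cv2.Rodrigues(np.array(s["ee_rot"]))[0]; print(np.round(s["q"],3),s["tcp_pos"]); print(R.round(3))
print("tool delta shares",R.T@(np.array([.629,.093,.175])-s["tcp_pos"])/.04)
E
```

```text
[ 0.014  0.364 -0.05   1.157  0.059  2.693] [0.61921153 0.02979114 0.17793705]
[[ 0.895  0.446 -0.001]
 [ 0.446 -0.893  0.059]
 [ 0.025 -0.054 -0.998]]
tool delta shares [ 0.92136088 -1.29832329  0.16681119]
```

>>> arm_command(plan=[{"rotation": [-0.27, -0.13, 0], "offset": [0, 0, 0], "hand": 0}, {"rotation": [-0.26, -0.13, 0], "offset": [0, 0, 0], "hand": 0}, {"rotation": [0, 0, 0], "offset": [0.23, -0.32, 0], "hand": 0}, {"rotation": [0, 0, 0], "offset": [0.23, -0.32, 0], "hand": 0}, {"rotation": [0, 0, 0], "offset": [0.23, -0.32, 0], "hand": 0}, {"rotation": [0, 0, 0], "offset": [0.23, -0.32, 0], "hand": 0}, {"rotation": [0, 0, 0], "offset": [0, 0, 0], "hand": 0}, {"rotation": [0, 0, 0], "offset": [0, 0, 0], "hand": 0}])

```text
time_s: 8.8
tcp_pos: [0.6294, 0.0943, 0.1776]
ee_rot: [-3.055, -0.728, 0.001]
force: [-0.9, -0.1, -0.4]
grip_width: -0.0001
gripper_force: 0.0
```

```bash
python3 - <<'E'
from h import *
s=r.observe(); R=cv2.Rodrigues(np.array(s["ee_rot"]))[0]; print(np.round(s["q"],3),s["tcp_pos"]); print(R.round(3))
print("tool delta shares",R.T@(np.array([.629,.093,.107])-s["tcp_pos"])/.04)
d=grab("side"); save(d,"s5.png",(130,60,430,330),2.2)
E
```

```text
[ 1.480e-01  3.960e-01 -3.000e-03  1.172e+00  1.000e-03  2.822e+00] [0.62938007 0.09429564 0.17764241]
[[ 0.892  0.451 -0.001]
 [ 0.451 -0.892  0.001]
 [-0.001 -0.001 -1.   ]]
tool delta shares [-0.02206151  0.02628006  1.76604943]
```

View pics/s5.png

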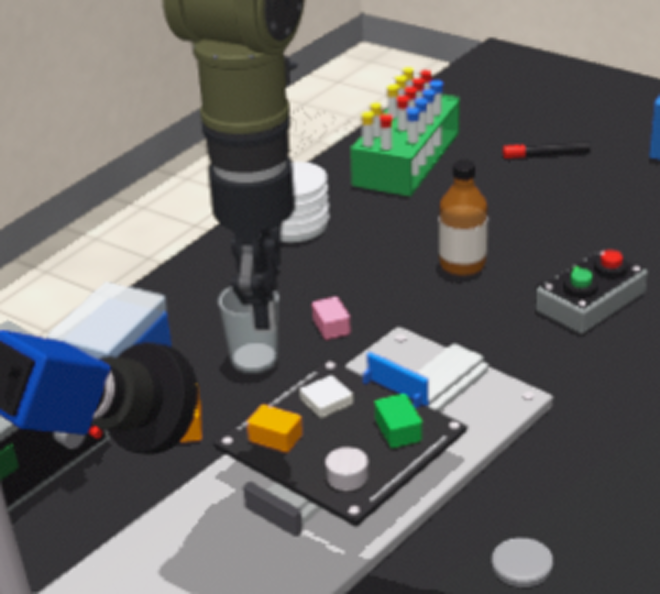

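The tool is level, with the tip (crop (262,322)) over the amber block (crop (275,428)) and clear of the camera. I descend to about 20 mm above its top.

>>> arm_command(plan=[{"rotation": [0, 0, 0], "offset": [0, 0, 0.3], "hand": 0}, {"rotation": [0, 0, 0], "offset": [0, 0, 0.35], "hand": 0}, {"rotation": [0, 0, 0], "offset": [0, 0, 0.35], "hand": 0}, {"rotation": [0, 0, 0], "offset": [0, 0, 0.3], "hand": 0}, {"rotation": [0, 0, 0], "offset": [0, 0, 0.25], "hand": 0}, {"rotation": [0, 0, 0], "offset": [0, 0, 0.15], "hand": 0}, {"rotation": [0, 0, 0], "offset": [0, 0, 0], "hand": 0}, {"rotation": [0, 0, 0], "offset": [0, 0, 0], "hand": 0}])

```text
time_s: 9.52
tcp_pos: [0.6292, 0.0925, 0.1098]
ee_rot: [-3.056, -0.725, 0.001]
force: [0.3, -0.3, 0.1]
grip_width: 0.0
gripper_force: 0.0
```

```bash
python3 - <<'E'
from h import *
d=grab("side"); a=d["pixels"][200:300,190:350]; t=grab("top")["pixels"][150:270,220:412]
cv2.imwrite("pics/s6.png",np.hstack([cv2.resize(a,(480,300)),cv2.resize(t,(320,200)) if 0 else cv2.resize(t,(300,300))])[:,:,::-1]); print(r.observe()["tcp_pos"])
E
```

```text
[0.62982037 0.09273295 0.1106811 ]
```

View pics/s6.png

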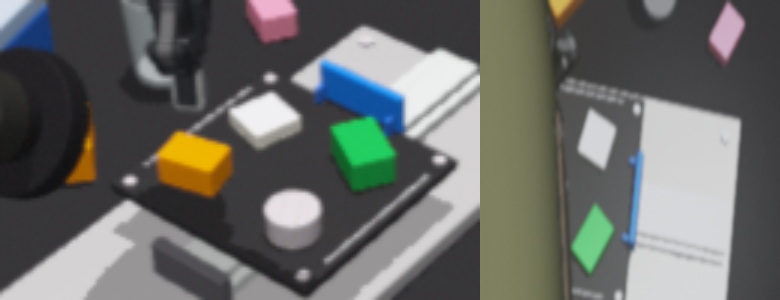

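```bash
python3 - <<'E'
from h import *
d=grab("side")
K=np.array(d["intrinsics"]);k=np.array([d["k1"],0,0,0,0.])
print(cv2.projectPoints(np.array([[.6295,.0927,.1105],[.629,.093,.086],[.629,.093,.12]]),np.array(d["rvec"],float),np.array(d["tvec"],float),K,k)[0].reshape(-1,2).round(1))
for z in(.086,):
  for u,v in((255.3,250),): print(onz(d,u,v,z))
print(onz(d,252.7,235,.1105))
E
```

```text
[[253.  240.4]
 [253.9 249.3]
 [252.8 237.2]]
[0.62498327 0.09337132 0.086     ]
[0.64173182 0.07755865 0.1105    ]
```

The projected TCP and the block's top agree horizontally to within about 5 mm. I dwell here for over 2 s.

>>> arm_command(plan=[{"rotation": [0, 0, 0], "offset": [0, 0, 0], "hand": 0}, {"rotation": [0, 0, 0], "offset": [0, 0, 0], "hand": 0}, {"rotation": [0, 0, 0], "offset": [0, 0, 0], "hand": 0}, {"rotation": [0, 0, 0], "offset": [0, 0, 0], "hand": 0}, {"rotation": [0, 0, 0], "offset": [0, 0, 0], "hand": 0}, {"rotation": [0, 0, 0], "offset": [0, 0, 0], "hand": 0}, {"rotation": [0, 0, 0], "offset": [0, 0, 0], "hand": 0}, {"rotation": [0, 0, 0], "offset": [0, 0, 0], "hand": 0}, {"rotation": [0, 0, 0], "offset": [0, 0, 0], "hand": 0}, {"rotation": [0, 0, 0], "offset": [0, 0, 0], "hand": 0}, {"rotation": [0, 0, 0], "offset": [0, 0, 0], "hand": 0}, {"rotation": [0, 0, 0], "offset": [0, 0, 0], "hand": 0}, {"rotation": [0, 0, 0], "offset": [0, 0, 0], "hand": 0}, {"rotation": [0, 0, 0], "offset": [0, 0, 0], "hand": 0}, {"rotation": [0, 0, 0], "offset": [0, 0, 0], "hand": 0}])

```text
time_s: 10.92
tcp_pos: [0.6292, 0.0927, 0.1099]
ee_rot: [-3.056, -0.725, 0.001]
force: [-0.2, -0.5, 0.1]
grip_width: -0.0001
gripper_force: 0.0
```

>>> arm_command(plan=[{"rotation": [0, 0, 0], "offset": [0, 0, 0], "hand": 0}, {"rotation": [0, 0, 0], "offset": [0, 0, 0], "hand": 0}, {"rotation": [0, 0, 0], "offset": [0, 0, 0], "hand": 0}, {"rotation": [0, 0, 0], "offset": [0, 0, 0], "hand": 0}, {"rotation": [0, 0, 0], "offset": [0, 0, 0], "hand": 0}, {"rotation": [0, 0, 0], "offset": [0, 0, 0], "hand": 0}, {"rotation": [0, 0, 0], "offset": [0, 0, 0], "hand": 0}, {"rotation": [0, 0, 0], "offset": [0, 0, 0], "hand": 0}, {"rotation": [0, 0, 0], "offset": [0, 0, 0], "hand": 0}, {"rotation": [0, 0, 0], "offset": [0, 0, 0], "hand": 0}, {"rotation": [0, 0, 0], "offset": [0, 0, 0], "hand": 0}, {"rotation": [0, 0, 0], "offset": [0, 0, 0], "hand": 0}, {"rotation": [0, 0, 0], "offset": [0, 0, 0], "hand": 0}, {"rotation": [0, 0, 0], "offset": [0, 0, 0], "hand": 0}, {"rotation": [0, 0, 0], "offset": [0, 0, 0], "hand": 0}])

```text
time_s: 12.17
tcp_pos: [0.6292, 0.0927, 0.1099]
ee_rot: [-3.056, -0.725, 0.001]
force: [0.9, -0.1, -0.2]
grip_width: 0.0001
gripper_force: 0.0
```

>>> arm_command(plan=[{"rotation": [0, 0, 0], "offset": [0, 0, -0.5], "hand": 0}, {"rotation": [0, 0, 0], "offset": [0, 0, -0.6], "hand": 0}, {"rotation": [0, 0, 0], "offset": [0, 0, -0.5], "hand": 0}, {"rotation": [0, 0, 0], "offset": [0, 0, -0.1], "hand": 0}, {"rotation": [0, 0, 0], "offset": [0, 0, 0], "hand": 0}])

```text
time_s: 12.58
tcp_pos: [0.6306, 0.0928, 0.1796]
ee_rot: [-3.056, -0.725, -0.005]
force: [-0.4, -1.4, 0.1]
grip_width: -0.0001
gripper_force: 0.0
```

```bash
python3 - <<'E'
from h import *
s=r.observe(); R=cv2.Rodrigues(np.array(s["ee_rot"]))[0]; print(s["time_s"],np.round(s["q"],3),s["tcp_pos"]);print(R.round(3))
# two-view button: rays from both first images
T=np.load("top1.npy",allow_pickle=True).item(); S=np.load("side1.npy",allow_pickle=True).item()
for n,ut,us,rng in(("green",(460.8,267.8),None,((50,100,60),(85,255,255))),("red",None,None,((0,120,80),(6,255,255)))):
  for d,nm,bx in((T,"top",(450,258,500,288)),(S,"side",(383,170,418,197))):
    m=cv2.inRange(cv2.cvtColor(d["pixels"],cv2.COLOR_RGB2HSV),*rng); k=np.zeros_like(m);a,b,c,e=bx;k[b:e,a:c]=m[b:e,a:c]
    N,l,st,ce=cv2.connectedComponentsWithStats(k); i=1+np.argmax(st[1:,4]); print(n,nm,ce[i].round(1),st[i],onz(d,*ce[i],.053).round(4))
E
```

```text
12.5833 [ 1.460e-01  3.940e-01 -2.000e-03  1.172e+00  1.000e-03  2.821e+00] [0.63059393 0.09281086 0.17962148]
[[ 0.893  0.449  0.003]
 [ 0.449 -0.893  0.001]
 [ 0.003  0.    -1.   ]]
green top [460.8 267.8] [455 262  13  12 121] [ 0.5035 -0.3515  0.053 ]
green side [393.7 185.7] [389 181  11  10  85] [ 0.501  -0.3446  0.053 ]
red top [487.5 275. ] [481 269  14  13 133] [ 0.4903 -0.4103  0.053 ]
red side [407.6 177.3] [403 173  10   9  72] [ 0.4873 -0.402   0.053 ]
```

>>> arm_command(plan=[{"rotation": [0, 0, 0], "offset": [-0.24, 0.26, 0], "hand": 0}, {"rotation": [0, 0, 0], "offset": [-0.49, 0.526, 0], "hand": 0}, {"rotation": [0, 0, 0], "offset": [-0.49, 0.526, 0], "hand": 0}, {"rotation": [0, 0, 0], "offset": [-0.49, 0.526, 0], "hand": 0}, {"rotation": [0, 0, 0], "offset": [-0.49, 0.526, 0], "hand": 0}, {"rotation": [0, 0, 0], "offset": [-0.49, 0.526, 0], "hand": 0}, {"rotation": [0, 0, 0], "offset": [-0.49, 0.526, 0], "hand": 0}, {"rotation": [0, 0, 0], "offset": [-0.49, 0.526, 0], "hand": 0}, {"rotation": [0, 0, 0], "offset": [-0.49, 0.526, 0], "hand": 0}, {"rotation": [0, 0, 0], "offset": [-0.49, 0.526, 0], "hand": 0}, {"rotation": [0, 0, 0], "offset": [-0.49, 0.526, 0], "hand": 0}, {"rotation": [0, 0, 0], "offset": [-0.49, 0.526, 0], "hand": 0}, {"rotation": [0, 0, 0], "offset": [-0.49, 0.526, 0], "hand": 0}, {"rotation": [0, 0, 0], "offset": [-0.49, 0.526, 0], "hand": 0}, {"rotation": [0, 0, 0], "offset": [-0.49, 0.526, 0], "hand": 0}, {"rotation": [0, 0, 0], "offset": [-0.49, 0.526, 0], "hand": 0}, {"rotation": [0, 0, 0], "offset": [-0.24, 0.27, 0], "hand": 0}, {"rotation": [0, 0, 0], "offset": [0, 0, 0], "hand": 0}, {"rotation": [0, 0, 0], "offset": [0, 0, 0], "hand": 0}, {"rotation": [0, 0, 0], "offset": [0, 0, 0], "hand": 0}])

```text
time_s: 14.25
tcp_pos: [0.5004, -0.348, 0.1768]
ee_rot: [-3.054, -0.725, 0.002]
force: [-0.3, 0.9, -0.2]
grip_width: -0.0001
gripper_force: 0.0
```

```bash
python3 - <<'E'
from h import *
s=r.observe(); R=cv2.Rodrigues(np.array(s["ee_rot"]))[0]; print(np.round(s["q"],3),s["tcp_pos"]);print(R.round(3))
print("shares",R.T@(np.array([.502,-.349,.075])-s["tcp_pos"])/.04)
# stage check: blue tab now, and amber place
d=grab("top"); m=cv2.inRange(cv2.cvtColor(d["pixels"],cv2.COLOR_RGB2HSV),(100,120,60),(125,255,255)); m[:, :260]=0; m[:200]=0; m[280:]=0; m[:,400:]=0
N,l,st,ce=cv2.connectedComponentsWithStats(m); 
for i in range(1,N):
  if st[i,4]>40: print(ce[i],st[i],onz(d,*ce[i],.091))
E
```

```text
[-6.080e-01  3.480e-01 -7.500e-02  1.151e+00  1.000e-03  2.067e+00] [ 0.50039171 -0.34803192  0.17683367]
[[ 0.893  0.45  -0.002]
 [ 0.45  -0.893  0.002]
 [-0.001 -0.003 -1.   ]]
shares [0.02688296 0.04630187 2.54571138]
[318.58461538 229.51538462] [312 211  11  37 130] [ 0.56449097 -0.04015979  0.091     ]
```

>>> arm_command(plan=[{"rotation": [0, 0, 0], "offset": [0.03, 0.04, 0.4], "hand": 0}, {"rotation": [0, 0, 0], "offset": [0, 0, 0.5], "hand": 0}, {"rotation": [0, 0, 0], "offset": [0, 0, 0.5], "hand": 0}, {"rotation": [0, 0, 0], "offset": [0, 0, 0.5], "hand": 0}, {"rotation": [0, 0, 0], "offset": [0, 0, 0.4], "hand": 0}, {"rotation": [0, 0, 0], "offset": [0, 0, 0.25], "hand": 0}, {"rotation": [0, 0, 0], "offset": [0, 0, 0], "hand": 0}, {"rotation": [0, 0, 0], "offset": [0, 0, 0], "hand": 0}])

```text
time_s: 14.97
tcp_pos: [0.5027, -0.349, 0.0757]
ee_rot: [-3.055, -0.727, 0.002]
force: [0.4, -0.3, 0.8]
grip_width: 0.0003
gripper_force: 0.0
```

```bash
python3 - <<'E'
from h import *
d=grab("side"); save(d,"s7.png",(340,120,460,230),5); print(r.observe()["tcp_pos"])
E
```

```text
[ 0.50320779 -0.34957924  0.07650946]
```

View pics/s7.png

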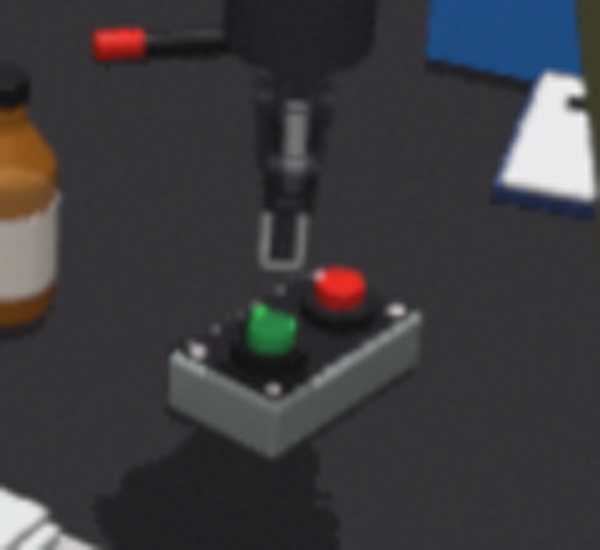

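The tip (crop (283,265)) is right above the green button (crop (272,322)) and clear of the red one (340,288). I press down slowly, watching force and height.

>>> arm_command(plan=[{"rotation": [0, 0, 0], "offset": [0, 0, 0.15], "hand": 0}, {"rotation": [0, 0, 0], "offset": [0, 0, 0.15], "hand": 0}, {"rotation": [0, 0, 0], "offset": [0, 0, 0.15], "hand": 0}, {"rotation": [0, 0, 0], "offset": [0, 0, 0.08], "hand": 0}, {"rotation": [0, 0, 0], "offset": [0, 0, 0], "hand": 0}])

```text
time_s: 15.43
tcp_pos: [0.5018, -0.3494, 0.0534]
ee_rot: [-3.055, -0.725, 0.003]
force: [-0.5, 0.7, -0.4]
grip_width: -0.0001
gripper_force: 0.0
```

>>> arm_command(plan=[{"rotation": [0, 0, 0], "offset": [0, 0, 0.05], "hand": 0}, {"rotation": [0, 0, 0], "offset": [0, 0, 0.05], "hand": 0}, {"rotation": [0, 0, 0], "offset": [0, 0, 0], "hand": 0}])

```text
time_s: 15.68
tcp_pos: [0.5024, -0.3498, 0.0502]
ee_rot: [-3.056, -0.725, 0.001]
force: [0.6, -0.2, -0.7]
grip_width: 0.0003
gripper_force: 0.0
```

>>> arm_command(plan=[{"rotation": [0, 0, 0], "offset": [0, 0, 0.05], "hand": 0}, {"rotation": [0, 0, 0], "offset": [0, 0, 0.05], "hand": 0}, {"rotation": [0, 0, 0], "offset": [0, 0, 0], "hand": 0}])

```text
time_s: 15.93
tcp_pos: [0.5024, -0.3497, 0.0461]
ee_rot: [-3.056, -0.725, 0.001]
force: [-0.3, 0.1, 0.2]
grip_width: -0.0001
gripper_force: 0.0
```

>>> arm_command(plan=[{"rotation": [0, 0, 0], "offset": [0, 0, 0.05], "hand": 0}, {"rotation": [0, 0, 0], "offset": [0, 0, 0], "hand": 0}])

```text
time_s: 16.1
tcp_pos: [0.5024, -0.3497, 0.0442]
ee_rot: [-3.056, -0.725, 0.001]
force: [0.7, -0.0, -0.4]
grip_width: 0.0002
gripper_force: 0.0
```

There is still no contact, so I look closely before going lower.

```bash
python3 - <<'E'
from h import *
d=grab("side"); a=cv2.resize(d["pixels"][150:220,355:435],(480,420),interpolation=2); t=grab("top"); b=cv2.resize(t["pixels"][235:305,435:485],(300,420),interpolation=2)
cv2.imwrite("pics/s8.png",np.hstack([a,b])[:,:,::-1])
def pj(d,P): return cv2.projectPoints(np.array(P),np.array(d["rvec"],float),np.array(d["tvec"],float),np.array(d["intrinsics"]),np.array([d["k1"],0,0,0,0.]))[0].reshape(-1,2)
p=pj(d,[[.5024,-.3497,.0442],[.5024,-.3497,.054],[.502,-.349,.056]]); print(((p-[355,150])*6).round())
E
```

```text
[[233. 224.]
 [234. 206.]
 [235. 203.]]
```

View pics/s8.png

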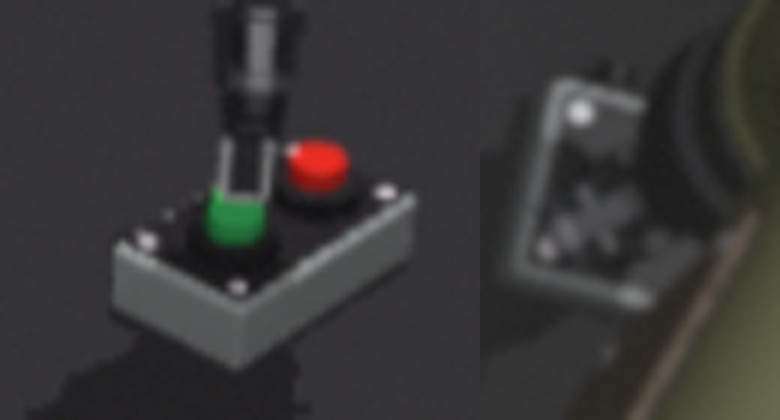

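The left half of the picture shows the tip (crop (245,198)) right at the green button's top and clear of the red. It sits about 12 mm higher than the TCP reading suggests. I continue down in small steps.

>>> arm_command(plan=[{"rotation": [0, 0, 0], "offset": [0, 0, 0.05], "hand": 0}, {"rotation": [0, 0, 0], "offset": [0, 0, 0], "hand": 0}])

```text
time_s: 16.37
tcp_pos: [0.5024, -0.3497, 0.0422]
ee_rot: [-3.056, -0.725, 0.001]
force: [0.3, -0.1, -0.8]
grip_width: -0.0002
gripper_force: 0.0
```

>>> arm_command(plan=[{"rotation": [0, 0, 0], "offset": [0, 0, 0.05], "hand": 0}, {"rotation": [0, 0, 0], "offset": [0, 0, 0], "hand": 0}])

```text
time_s: 16.53
tcp_pos: [0.5024, -0.3497, 0.0401]
ee_rot: [-3.056, -0.725, 0.001]
force: [0.7, 0.0, -0.8]
grip_width: -0.0003
gripper_force: 0.0
```

>>> arm_command(plan=[{"rotation": [0, 0, 0], "offset": [0, 0, 0.05], "hand": 0}, {"rotation": [0, 0, 0], "offset": [0, 0, 0], "hand": 0}])

```text
time_s: 16.7
tcp_pos: [0.5023, -0.3497, 0.0381]
ee_rot: [-3.056, -0.725, 0.001]
force: [-0.3, -0.2, 0.8]
grip_width: -0.0002
gripper_force: 0.0
```

```bash
python3 - <<'E'
from h import *
S=np.load("side1.npy",allow_pickle=True).item(); d=grab("side")
for q in(S,d):
    m=cv2.inRange(cv2.cvtColor(q["pixels"],cv2.COLOR_RGB2HSV),(50,100,60),(85,255,255))[176:196,384:404]>0
    print("\n".join("".join("#" if x else "." for x in r_) for r_ in m)); print()
print(d["pixels"][170:192,394].tolist())
E
```

```text
....................
....................
....................
....................
....................
.......###..........
......########......
......#########.....
.....##########.....
.....###########....
.....###########....
.....##########.....
......#########.....
......########......
.......######.......
....................
....................
....................
....................
....................

....................
....................
....................
....................
....................
....................
....................
......#.............
......#.............
.....###............
.....##########.....
.....##########.....
......#########.....
......########......
........#####.......
....................
....................
....................
....................
....................

[[27, 28, 29], [24, 26, 29], [29, 30, 34], [33, 34, 37], [33, 33, 36], [35, 36, 39], [40, 41, 44], [40, 40, 45], [37, 38, 42], [37, 38, 42], [37, 38, 41], [37, 38, 42], [34, 36, 39], [44, 45, 47], [92, 97, 94], [92, 128, 99], [51, 133, 74], [38, 125, 66], [33, 111, 57], [31, 103, 52], [29, 77, 42], [27, 40, 31]]
```

>>> arm_command(plan=[{"rotation": [0, 0, 0], "offset": [0, 0, 0.04], "hand": 0}, {"rotation": [0, 0, 0], "offset": [0, 0, 0], "hand": 0}])

```text
time_s: 16.92
tcp_pos: [0.5024, -0.3497, 0.0366]
ee_rot: [-3.056, -0.725, 0.001]
force: [0.6, 0.2, -0.1]
grip_width: -0.0
gripper_force: 0.0
```

>>> arm_command(plan=[{"rotation": [0, 0, 0], "offset": [0, 0, 0.05], "hand": 0}, {"rotation": [0, 0, 0], "offset": [0, 0, 0], "hand": 0}])

```text
time_s: 17.08
tcp_pos: [0.5024, -0.3497, 0.0346]
ee_rot: [-3.056, -0.725, 0.001]
force: [-0.2, 0.2, -0.8]
grip_width: 0.0001
gripper_force: 0.0
```

>>> arm_command(plan=[{"rotation": [0, 0, 0], "offset": [0, 0, 0.05], "hand": 0}, {"rotation": [0, 0, 0], "offset": [0, 0, 0], "hand": 0}])

```text
time_s: 17.25
tcp_pos: [0.5025, -0.3498, 0.0327]
ee_rot: [-3.056, -0.725, 0.001]
force: [0.0, 1.0, 1.6]
grip_width: -0.0001
gripper_force: 0.9
```

```bash
python3 - <<'E'
from h import *
d=grab("side"); print(r.observe()["force"],r.observe()["tcp_pos"])
m=cv2.inRange(cv2.cvtColor(d["pixels"],cv2.COLOR_RGB2HSV),(50,100,60),(85,255,255))[179:196,384:404]>0
print("\n".join("".join("#" if x else "." for x in r_) for r_ in m)); print(d["pixels"][176:196,380:412].mean(2).astype(int))
E
```

```text
[-0.39462328  0.6325038   2.9728548 ] [ 0.50255669 -0.34984493  0.03292939]
....................
....................
....................
....................
....................
......#.............
.....##.............
.....###............
.....###..##........
......#########.....
......########......
........#####.......
....................
....................
....................
....................
....................
[[ 53  51  52  51  52  52  53  52  51  52  54  59  59  42  34  32  33  33
   36  47  40  37  54  89 107 105 104 104 104 104 103  99]
 [ 52  53  52  53  52  52  52  52  52  53  57  77  93  59  36  35  33  35
   54  83  56  40  44  63  84  96 103 104 104 104 101  95]
 [ 52  51  52  51  52  53  52  51  52  52  58  82 110  66  39  37  39  42
   72 105  64  43  42  51  65  80  91  96  99  97  92  80]
 [ 52  52  53  52  52  52  52  52  52  52  61  87 113  67  40  37  37  45
   78 108  60  41  42  49  54  59  68  74  78  77  67  61]
 [ 53  52  52  52  52  52  52  52  53  55  74 101 114  61  38  37  36  45
   78 108  53  37  41  47  51  55  60  60  62  62  60  55]
 [
[... 1293 characters left out ...]
1  40  41  39  42  49  64  90 119]
 [109  59  36  33  32  31  24  21  22  23  24  28  31  30  32  29  29  25
   26  23  22  27  39  41  42  41  42  58  92 121 127 130]
 [ 69  41  28  28  26  28  25  20  20  21  22  24  24  22  23  23  24  23
   23  18  20  24  35  41  44  51  68 100 130 139 122 104]
 [106  72  47  32  26  27  26  22  20  22  20  21  21  21  22  22  21  22
   20  19  19  25  31  42  63 102 126 131 132 115  92  82]
 [115 105  97  71  46  33  27  24  25  21  23  21  21  22  21  19  20  21
   22  24  26  28  34  50  88 135 141 126 104  87  81  80]
 [100 106 110 104  96  69  46  33  28  25  26  24  26  24  28  22  24  24
   24  27  29  39  67  90 106 129 115  96  84  80  79  80]]
```

Contact: upward force is rising. I press on to the bottom.

>>> arm_command(plan=[{"rotation": [0, 0, 0], "offset": [0, 0, 0.05], "hand": 0}, {"rotation": [0, 0, 0], "offset": [0, 0, 0.05], "hand": 0}, {"rotation": [0, 0, 0], "offset": [0, 0, 0], "hand": 0}])

```text
time_s: 17.55
tcp_pos: [0.5026, -0.3499, 0.0288]
ee_rot: [-3.056, -0.725, 0.001]
force: [0.1, 0.3, 3.4]
grip_width: 0.0001
gripper_force: 1.8
```

>>> arm_command(plan=[{"rotation": [0, 0, 0], "offset": [0, 0, 0.05], "hand": 0}, {"rotation": [0, 0, 0], "offset": [0, 0, 0], "hand": 0}])

```text
time_s: 17.72
tcp_pos: [0.5027, -0.35, 0.0283]
ee_rot: [-3.057, -0.725, -0.0]
force: [-3.7, 1.8, 10.6]
grip_width: -0.0
gripper_force: 5.5
```

>>> arm_command(plan=[{"rotation": [0, 0, 0], "offset": [0, 0, 0.05], "hand": 0}, {"rotation": [0, 0, 0], "offset": [0, 0, 0], "hand": 0}])

```text
time_s: 17.88
tcp_pos: [0.5028, -0.35, 0.028]
ee_rot: [3.056, 0.725, 0.001]
force: [-6.6, 5.5, 24.6]
grip_width: 0.0002
gripper_force: 12.2
```

The button bottomed: 6 mm of travel, then the force jumped to 25 N. I release it by rising straight up.

>>> arm_command(plan=[{"rotation": [0, 0, 0], "offset": [0, 0, -0.3], "hand": 0}, {"rotation": [0, 0, 0], "offset": [0, 0, -0.5], "hand": 0}, {"rotation": [0, 0, 0], "offset": [0, 0, -0.6], "hand": 0}, {"rotation": [0, 0, 0], "offset": [0, 0, -0.6], "hand": 0}, {"rotation": [0, 0, 0], "offset": [0, 0, -0.6], "hand": 0}, {"rotation": [0, 0, 0], "offset": [0, 0, -0.6], "hand": 0}, {"rotation": [0, 0, 0], "offset": [0, 0, 0], "hand": 0}, {"rotation": [0, 0, 0], "offset": [0, 0, 0], "hand": 0}, {"rotation": [0, 0, 0], "offset": [0, 0, 0], "hand": 0}])

```text
time_s: 18.63
tcp_pos: [0.5023, -0.3496, 0.1521]
ee_rot: [-3.055, -0.725, 0.002]
force: [-0.4, -0.3, -0.8]
grip_width: -0.0001
gripper_force: 0.0
```

```bash
python3 - <<'E'
from h import *
d=grab("side"); S=np.load("side1.npy",allow_pickle=True).item(); S3=np.load("side3.npy",allow_pickle=True).item()
def c(q,lo,hi,bx):
    a,b,x,e=bx; m=cv2.inRange(cv2.cvtColor(q["pixels"],cv2.COLOR_RGB2HSV),lo,hi)[b:e,a:x]; M=cv2.moments(m,True); return M["m10"]/M["m00"]+a,M["m01"]/M["m00"]+b,M["m00"]
print("button",c(S,(50,100,60),(85,255,255),(384,176,404,196)),c(d,(50,100,60),(85,255,255),(384,176,404,196)))
for n,lo,hi,bx in(("amber",(8,120,100),(28,255,255),(235,235,275,270)),("tab",(100,120,60),(125,255,255),(280,215,340,250))): print(n,c(S3,lo,hi,bx),c(d,lo,hi,bx))
s=r.observe(); print(s["tcp_pos"],s["force"],s["time_s"])
# tab displacement along the rail, side view
a=onz(S,*c(S,(100,120,60),(125,255,255),(320,195,360,222))[:2],.075); b=onz(d,*c(d,(100,120,60),(125,255,255),(280,215,340,250))[:2],.075); print((b-a).round(4),np.linalg.norm(b-a))
E
```

```text
button (393.6823529411765, 185.65882352941176, 85.0) (393.8333333333333, 185.60714285714286, 84.0)
amber (254.31642512077295, 253.95893719806764, 414.0) (254.31642512077295, 253.95893719806764, 414.0)
tab (309.896, 232.2, 375.0) (309.741935483871, 232.01344086021504, 372.0)
[ 0.50186712 -0.34937987  0.15153827] [ 0.63468485  0.48028816 -0.69232134] 18.6833
[0.0094 0.1131 0.    ] 0.11350321840933617
```

```bash
python3 -c "
from h import *
print(r.close_job())"
```

```text
the job is handed in; nothing more can be done
None
```

The job is handed in, verdict not shown: the stage is against its stop, the amber block was pointed at for over 2 s untouched, and the green button was pressed fully and released, but the fingertips probably hovered about 45 mm above the block rather than a finger's breadth, because contact with the button showed they sit about 22 mm higher than the TCP reading (I estimate still inside the judged height window).

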